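Sweep the loose brass rosettes into the scoop tray

TASK

Three round brass rosettes lie loose on the conservation bench: sweep them with the fingertips along the bench, through the open side of the grey steel scoop tray, until all three lie fully inside it. Do not pick any of them up, and leave the finial standing among them and everything else on the bench where it is.

Things in the scene. Friction and masses are not known exactly. Their poses are not given: they have to be found in the camera images.
- rosette1: a plain cast-brass rosette, a round disc 36 mm across and 9 mm thick (its little domed centre stands 12 mm high), lying flat and loose on the bench, about 50 g; origin at the centre of its underside, z up. It slides, and does not roll, when pushed from the side
- rosette2: a plain cast-brass rosette, a round disc 36 mm across and 9 mm thick (its little domed centre stands 12 mm high), lying flat and loose on the bench, about 50 g; origin at the centre of its underside, z up. It slides, and does not roll, when pushed from the side
- rosette3: a plain cast-brass rosette, a round disc 36 mm across and 9 mm thick (its little domed centre stands 12 mm high), lying flat and loose on the bench, about 50 g; origin at the centre of its underside, z up. It slides, and does not roll, when pushed from the side
- tray: a fixed grey steel scoop tray with three upright walls and one open side, 220 mm (its x) by 130 mm (its y) outside, walls 25 mm high and 6 mm thick; inside it is 208 mm wide and 124 mm deep. Its floor is flush with the bench (no lip to climb). Origin at the centre of its footprint at bench height; its open side (the mouth) is the -y side, y = -65 mm, the back wall's inner face is at y = +59 mm, the side walls' inner faces at x = +-104 mm
- tray_mouth (a point): the middle of the tray's open side at bench height; its y axis points straight into the tray
- finial: a solid brass finial, a baluster-shaped knob standing upright among the rosettes, 32 mm across its foot and 48 mm tall, loose; origin at the centre of its underside, z up; a bystander, to be left alone
- dish: a clear glass dish, 86 mm across and 15 mm tall, loose, on the robot's side of the work; origin at the centre of its underside, z up; a bystander, to be left alone
- jar: a clear jar with a black lid, 62 mm across and 70 mm tall, loose, on the far side of the work; origin at the centre of its underside, z up; a bystander, to be left alone
- meter: a black hand-held meter, 105 x 62 x 28 mm, loose, on the far side; origin at the centre of its underside, z up; a bystander, to be left alone
- foam: a white foam block 150 (along its x) x 120 (y) x 28 mm with brass ornaments lying on top (to 38 mm), loose, to the right of the work; origin at the centre of its underside, z up; a bystander, to be left alone
- lid_ring: a black screw ring, 80 mm across and 12 mm tall, loose, near the robot on the right; origin at the centre of its underside, z up; a bystander, to be left alone
- brush: a brush with a wooden handle, lying flat, handle along its -x, about 200 mm long, loose, on the far right; a bystander, to be left alone
Things that resemble listed ones, but are neither listed nor needed, are in the scene too. What is shaped like the rosette2 but purple is not meant.

How it is judged:
By the outcome, as a careful person would: the job done as asked, in the order asked, and still so for the second after the job is handed in, with the robot touching nothing.
It also fails if it takes over 72 s, if anything falls off the work surface, if the arm or the gripper's body presses on something with over 40 N, if the wrist force passes 120 N, or if a joint passes its speed limit or range.

ROBOT

A 6-joint arm with a two-finger parallel gripper is mounted at the origin on the work surface. World frame = base frame: x ahead of the robot, y to its left, z up, the work surface at z = 0. Lengths are in mm, angles in rad, forces in N, time in s.
With the tool pointing down it reaches from about 350 to 1000 mm from the base axis. Payload 7.1 kg.
Tool frame: the origin (TCP) lies at the very end of the fingers, on their centre line; the grasp point (between the pads) lies 19 mm behind it; z points along the fingers, y is the line along which they close (so a half turn about z gives the same grasp; the last joint's range is limited). The gripper opens to 85 mm and grips with 20 to 120 N. Pads are 22 mm wide; open, the fingers measure 114 mm over their backs; the gripper's body (76 mm by 85 mm) begins 54 mm behind the grasp point. The pads swing forward as they close: fully open they stand 13 mm farther back than shut.
Start: joints at [-1.3, 0.423, 1.63, -0, 1.089, -0.019], TCP at [178.618, -598.916, 205.419] pointing down, gripper open.
Joint ranges: [-3, 3], [-0.9, 2.11], [0.09, 2.58], [-1.31, 4.45], [0.11, 2.69], [-2.54, 2.54]. Speed limits (rad/s): [2.39, 2.39, 3.01, 3.14, 3.14, 3.14].

INTERFACE

Orientations are given as a unit quaternion [w, x, y, z].
In Python, from rig import arm gives the robot as it stands. The module is installed in compiled form; this text tells all that it offers.
- The arm moves only by the tool move_arm, never from a script. Its argument "rows" is a list of rows, each a list of 3 entries, a list of its own where there are three numbers: the gripper's target within -1 to 1 (fully open at 1, half-way at 0, shut at -1), then the shift along the tool's x, y, z in m, then the turn, a rotation vector about the tool's x, y, z in degrees. A call has 1 to 20 rows; each row is the pose to reach, as a shift and turn from the pose commanded when the call began, along the tool's axes at that moment; what a row does not reach only later rows make up. A row lasts 1/10 s, in which the tool goes at most 50 mm and 8.59 degrees, less where a joint would pass 70% of its speed; a pose out of reach is approached as far as the arm can. A call with a gripper value outside its range is refused whole. The fingers move at their own pace and stop on an object; the grip force is fixed at half the most. Time passes only in rows, so rows that repeat a pose let the fingers close. It gives the time, the measured TCP pose, the force, the opening and the grip force at its end, in the units of the state.
- arm.observe(): the state, without advancing time (a new reading comes with each control period).
- arm.read_camera(name): name is "scene" or "top"; returns the picture (384x512x3 uint8, red, green, blue); there is no depth.
- arm.camera_model(name): a dict with "intrinsics" (3x3 intrinsics, pixels), "eye" and "orientation" of the camera in the world. Camera axes: x right, y down, z forward; pixel columns grow to the right and rows downward; lengths in mm; the calibration is good to about 2 mm. A picture is of the moment at which its call begins. camera_model takes no time and is no camera call.
- arm.job_done(): hands the job in; it is judged then, once.
The state is a dict: "time": time; "joints": joint angles; "joint_vel": joint speeds; "joint_torque": joint torques, N m; "eef_pos": TCP position; "tcp_rot": TCP orientation; "wrist_force": force on the tool from outside, world axes, zero at the start; "moment": the same for the moment, N m; "opening": finger opening in mm; "gripper_force": force on a finger pad.
Only numpy, scipy, OpenCV 4.12 (cv2) and the standard library are available. Lean on these libraries where they do the work, as an engineer would, in place of code of your own. Each camera call takes 0.05 s, during which the arm holds its last target. There are 200 camera calls.

## Working session

There is one attempt and no reset: what is moved stays moved. The work goes in short steps, Python scripts to look and compute and a tool call to move; the robot and the scene stay as the last step left them, time stands still between calls to the robot, and variables do not carry over. Pictures are saved under pics/ and viewed, at most 10 in all, crops included, and the job is handed in when it is done.

Besides the shell and the picture viewer there is one more tool, called after "Emit:" as name([rows], argument=value, ...), one row to a line, values as JSON. move_arm: Moves the arm, as the interface text tells. Its arguments: {"type":"object","properties":{"rows":{"type":"array","items":{"type":"array"}}},"required":["rows"]}

```bash
mkdir -p pics; cat > h.py <<'E'
import numpy as np,cv2
from rig import arm
from scipy.spatial.transform import Rotation as R
def cam(n):
    m=arm.camera_model(n); q=m["orientation"]
    q=np.array(q,float)
    M=R.from_quat([q[1],q[2],q[3],q[0]]).as_matrix() if q.size==4 else q.reshape(3,3)
    return np.array(m["intrinsics"]),np.array(m["eye"],float),M
def ray(n,uv,z):
    K,e,M=cam(n); d=M@np.linalg.inv(K)@np.array([uv[0],uv[1],1.]); return e+d*(z-e[2])/d[2]
def proj(n,p):
    K,e,M=cam(n); c=K@(M.T@(np.array(p,float)-e)); return c[:2]/c[2]
def shot(n,f):
    im=arm.read_camera(n)[:,:,::-1].copy(); cv2.imwrite('pics/'+f,im); return im
E
python3 - <<'E'
from h import *
for n in("top","scene"):
    im=shot(n,n+'0.png'); cv2.imwrite('pics/'+n+'0b.png',cv2.resize(im,(800,600),interpolation=cv2.INTER_CUBIC))
    print(n,cam(n))
s=arm.observe();print(s["eef_pos"],s["tcp_rot"],s["opening"],s["time"])
E
```

```text
top (array([[474.24801471,   0.        , 257.15815828],
       [  0.        , 474.24801471, 198.9772054 ],
       [  0.        ,   0.        ,   1.        ]]), array([ 329.16833207,  -63.81446094, 1092.18579518]), array([[ 0.03144573, -0.97199222,  0.23289974],
       [-0.99950119, -0.03126101,  0.00448511],
       [ 0.00292119, -0.2329246 , -0.97249041]]))
scene (array([[398.28568323,   0.        , 252.68565539],
       [  0.        , 398.28568323, 191.7195441 ],
       [  0.        ,   0.        ,   1.        ]]), array([1150.42248197, -205.95815589,  699.03935853]), array([[ 0.25357046,  0.71401938, -0.65259356],
       [ 0.96725198, -0.17934187,  0.17961097],
       [ 0.01120837, -0.67676645, -0.73611246]]))
[ 178.4934177  -598.40235346  204.68893284] [-7.12258763e-04  9.89519078e-01  1.44400411e-01 -8.62692245e-05] 85.2723015481687 0.1
```

View pics/top0b.png

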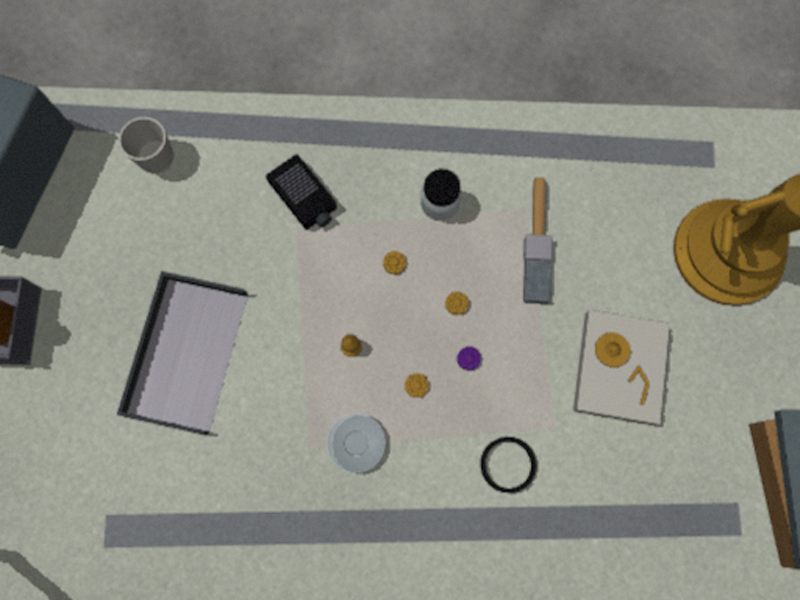

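View pics/scene0b.png

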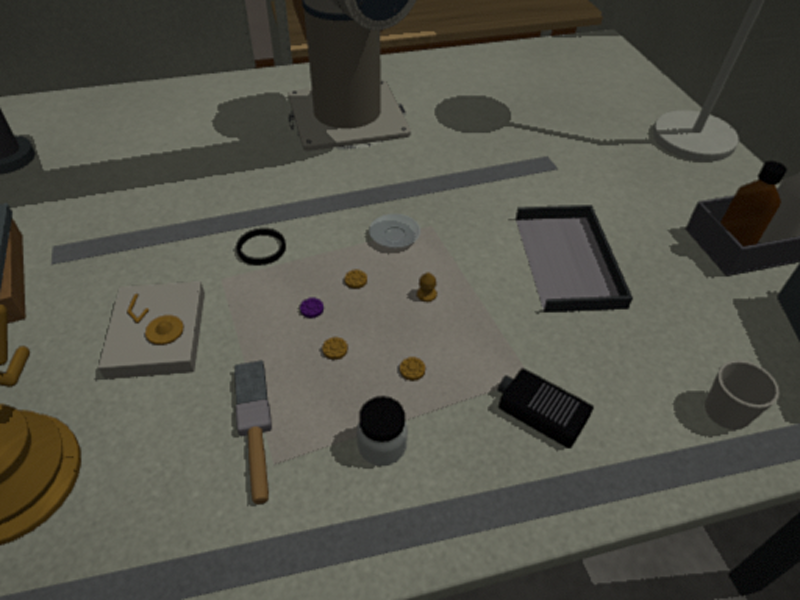

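The top view shows the rosettes at (395,262), (457,303) and (417,385), the finial at (350,345), the purple decoy at (469,358), and the tray on the left with its mouth facing right, from (250,295) to (210,432). Next I'll measure these positions.

```bash
python3 - <<'E'
from h import *
im=cv2.imread('pics/top0.png'); hsv=cv2.cvtColor(im,cv2.COLOR_BGR2HSV)
for nm,lo,hi in(("brass",(12,140,60),(30,255,255)),("purple",(125,100,40),(160,255,255))):
    m=cv2.inRange(hsv,lo,hi); n,l,st,c=cv2.connectedComponentsWithStats(m)
    for i in range(1,n):
        if 40<st[i,4]<600: print(nm,st[i],c[i].round(1),ray("top",c[i],8)[:2].round())
f=.64
print("finial foot",ray("top",(351*f,351*f),5).round())
for nm,p,z in(("BL",(165,275),25),("BR",(121,413),25),("ML",(250,294),25),("MR",(212,432),25),("mat/dish c",(357,443),10),("jar foot",(440,203),10),("meter tip",(325,222),20),("meter c",(302,190),25),("meter near",(308,226),20),("ring",(509,464),10),("brushtip",(537,300),5),("brush",(526,240),5)):
    print(nm,ray("top",np.array(p)*f,z).round())
print("scene finial",ray("scene",np.array((427,294))*f,3).round(),"jar",ray("scene",np.array((383,448))*f,0).round())
for nm,p in(("MfarBot",(545,311)),("MnearTop",(517,218)),("farright",(628,302)),("nearright",(592,208)),):print(nm,ray("scene",np.array(p)*f,25).round())
E
```

```text
brass [246 161  14  14 151] [252.2 167.7] [665. -45.]
brass [285 187  15  14 154] [292.1 193.7] [ 604. -141.]
brass [381 213  22  22 364] [391.6 223.5] [ 540. -373.]
brass [219 215  12  13 127] [224.3 220.9] [534.  16.]
brass [402 235  13  24  61] [410.  244.9] [ 492. -414.]
brass [260 240  14  14 163] [266.4 246.3] [478. -84.]
purple [293 222  15  15 174] [299.9 229. ] [ 521. -160.]
finial foot [526.  15.   5.]
BL [629. 297.  25.]
BR [422. 338.  25.]
ML [603. 168.  25.]
MR [399. 206.  25.]
mat/dish c [391.  -0.  10.]
jar foot [ 763. -113.   10.]
meter tip [722.  63.  20.]
meter c [771. 101.  25.]
meter near [715.  89.  20.]
ring [ 368. -219.   10.]
brushtip [ 613. -263.    5.]
brush [ 708. -247.    5.]
scene finial [534.  15.   3.] jar [ 771. -114.    0.]
MfarBot [628. 164.  25.]
MnearTop [423. 205.  25.]
farright [641. 291.  25.]
nearright [429. 340.  25.]
```

```bash
python3 - <<'E'
from h import *
im=cv2.imread('pics/top0.png')[120:320,60:370]; cv2.imwrite('pics/crop.png',cv2.resize(im,None,fx=2.55,fy=2.55,interpolation=cv2.INTER_CUBIC))
E
```

```text
(no output)
```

View pics/crop.png

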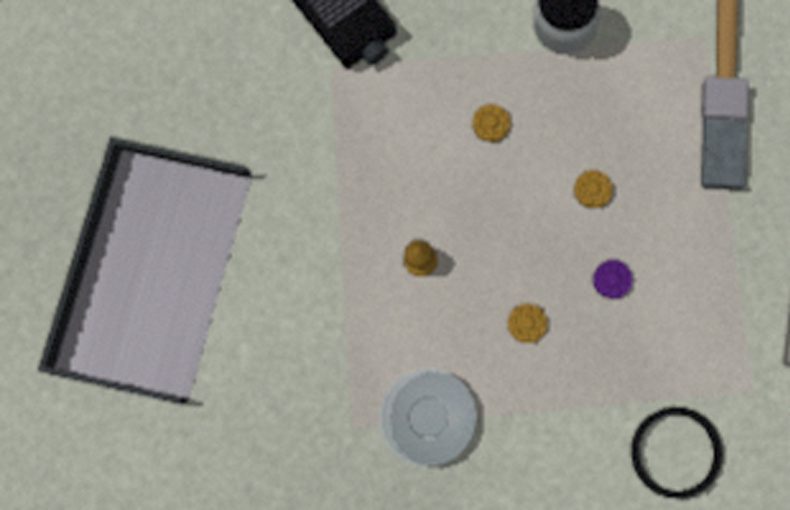

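```bash
cat >> h.py <<'E'
U=np.array([.981,-.195]);V=np.array([.195,.981]);C=np.array([520.,251.])
def tw(a,b): return C+a*U+b*V
def wt(p): d=np.array(p[:2])-C; return np.array([d@U,d@V]).round(1)
def to(p,z,aim):
    """shift (m) & turn (deg) to world p,z with tool x heading along world direction aim"""
    s=arm.observe(); q=s["tcp_rot"]; M=R.from_quat([q[1],q[2],q[3],q[0]]).as_matrix()
    X=np.r_[aim,0]/np.linalg.norm(aim); Z=np.array([0,0,-1.]); G=np.c_[X,np.cross(Z,X),Z]
    d=M.T@(np.r_[p,z]-s["eef_pos"]); t=R.from_matrix(M.T@G).as_rotvec(degrees=True)
    print("tcp",np.round(s["eef_pos"],1),"F",np.round(s["wrist_force"],1),"open",round(s["opening"],1),"t",s["time"],"shift",(d/1000).round(4),"turn",t.round(1))
def plan(src,dst,z,back=34):
    d=np.array(dst)-src; L=np.linalg.norm(d); d=d/L
    to(src-d*back,z,d); print("travel for tool",round(L+back-24.4,1),"pts",wt(src),wt(dst))
E
python3 - <<'E'
from h import *
im=cv2.imread('pics/scene0.png'); hsv=cv2.cvtColor(im,cv2.COLOR_BGR2HSV)
m=cv2.inRange(hsv,(12,140,60),(30,255,255)); n,l,st,c=cv2.connectedComponentsWithStats(m)
for i in range(1,n):
    if 40<st[i,4]<400: print(st[i],ray("scene",c[i],7)[:2].round())
plan(np.array([665,-45]),tw(-10,30),100)
E
```

```text
[  0 154   8  38 134] [ 343. -608.]
[221 173  14  10 111] [477. -85.]
[269 175  10   8  49] [507.  24.]
[ 82 189  13  17  52] [ 465. -415.]
[ 93 202  24  18 329] [ 512. -374.]
[207 216  15  13 151] [ 604. -143.]
[  0 222  18  23 188] [ 528. -572.]
[256 229  16  13 168] [665. -46.]
tcp [ 178.5 -598.4  204.7] F [0.2 0.6 0.1] open 85.3 t 0.1 shift [ 0.629  -0.3575  0.1052] turn [ -0.1  -0.1 -97.9]
travel for tool 369.3 pts [ 200.  -262.1] [-10.  30.]
```

Emit:
move_arm([
  [-0.44,[0.629,-0.3575,0.02],[0,0,-98]],
  [-0.44,[0.629,-0.3575,0.02],[0,0,-98]],
  [-0.44,[0.629,-0.3575,0.02],[0,0,-98]],
  [-0.44,[0.629,-0.3575,0.02],[0,0,-98]],
  [-0.44,[0.629,-0.3575,0.02],[0,0,-98]],
  [-0.44,[0.629,-0.3575,0.02],[0,0,-98]],
  [-0.44,[0.629,-0.3575,0.02],[0,0,-98]],
  [-0.44,[0.629,-0.3575,0.02],[0,0,-98]],
  [-0.44,[0.629,-0.3575,0.02],[0,0,-98]],
  [-0.44,[0.629,-0.3575,0.02],[0,0,-98]],
  [-0.44,[0.629,-0.3575,0.02],[0,0,-98]],
  [-0.44,[0.629,-0.3575,0.02],[0,0,-98]],
  [-0.44,[0.629,-0.3575,0.02],[0,0,-98]],
  [-0.44,[0.629,-0.3575,0.02],[0,0,-98]],
  [-0.44,[0.629,-0.3575,0.02],[0,0,-98]],
  [-0.44,[0.629,-0.3575,0.08],[0,0,-98]],
  [-0.44,[0.629,-0.3575,0.12],[0,0,-98]],
  [-0.44,[0.629,-0.3575,0.15],[0,0,-98]],
  [-0.44,[0.629,-0.3575,0.16],[0,0,-98]],
  [-0.44,[0.629,-0.3575,0.16],[0,0,-98]],
])

```text
time: 2.1
eef_pos: [678.1, -76.5, 43.8]
tcp_rot: [-0.001, 0.54, 0.842, -0.001]
wrist_force: [0.6, 0.9, -0.1]
opening: 24.1
gripper_force: 0.0
```

```bash
python3 - <<'E'
from h import *
plan(np.array([665,-45]),tw(-10,30),4)
im=shot("scene",'s1.png'); cv2.imwrite('pics/s1b.png',cv2.resize(im[130:300,150:400],None,fx=3,fy=3,interpolation=cv2.INTER_CUBIC))
E
```

```text
tcp [678.1 -76.5  43.8] F [ 0.6  0.9 -0.1] open 24.1 t 2.1 shift [0.     0.0012 0.0398] turn [-0.2 -0.1  0.1]
travel for tool 369.3 pts [ 200.  -262.1] [-10.  30.]
```

View pics/s1b.png

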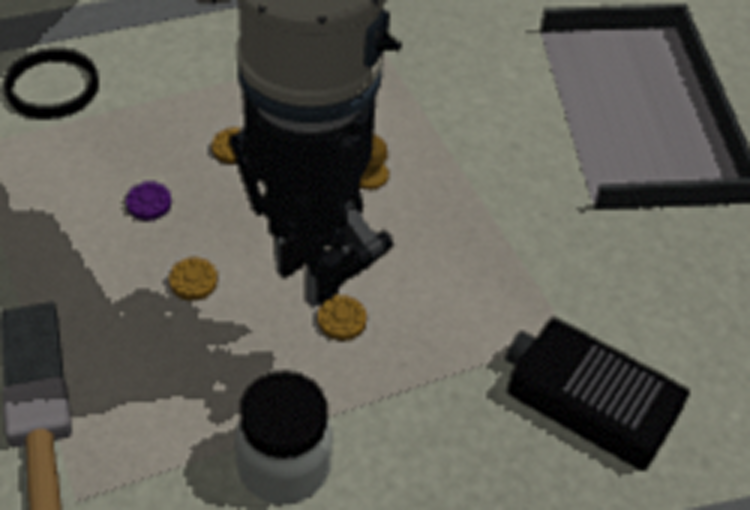

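The gripper stands behind rosette1 (crop (342,317)), with its fingers straddling the push line. I'll lower it to z≈3 mm.

Emit:
move_arm([
  [-0.44,[0,0.001,0.015],[0,0,0]],
  [-0.44,[0,0.001,0.028],[0,0,0]],
  [-0.44,[0,0.001,0.035],[0,0,0]],
  [-0.44,[0,0.001,0.038],[0,0,0]],
  [-0.44,[0,0.001,0.04],[0,0,0]],
  [-0.44,[0,0.001,0.041],[0,0,0]],
  [-0.44,[0,0.001,0.041],[0,0,0]],
])

```text
time: 2.85
eef_pos: [680.3, -76.2, 4.6]
tcp_rot: [0.0, 0.54, 0.842, 0.0]
wrist_force: [0.3, 0.0, 0.7]
opening: 23.8
gripper_force: 0.0
```

Emit:
move_arm([
  [-0.44,[0,0,0.001],[0,0,0]],
  [-0.44,[0,0,0.002],[0,0,0]],
  [-0.44,[0,0,0.002],[0,0,0]],
])

```text
time: 3.15
eef_pos: [680.1, -76.1, 2.4]
tcp_rot: [0.0, 0.54, 0.842, 0.0]
wrist_force: [-0.7, 0.0, -0.4]
opening: 23.6
gripper_force: 0.0
```

Clear of the bench; now push.

Emit:
move_arm([
  [-0.44,[0.005,0,0],[0,0,0]],
  [-0.44,[0.01,0,0],[0,0,0]],
  [-0.44,[0.015,0,0],[0,0,0]],
  [-0.44,[0.022,0,0],[0,0,0]],
  [-0.44,[0.03,0,0],[0,0,0]],
  [-0.44,[0.04,0,0],[0,0,0]],
  [-0.44,[0.05,0,0],[0,0,0]],
  [-0.44,[0.06,0,0],[0,0,0]],
  [-0.44,[0.07,0,0],[0,0,0]],
  [-0.44,[0.08,0,0],[0,0,0]],
  [-0.44,[0.09,0,0],[0,0,0]],
  [-0.44,[0.1,0,0],[0,0,0]],
  [-0.44,[0.11,0,0],[0,0,0]],
  [-0.44,[0.12,0,0],[0,0,0]],
  [-0.44,[0.13,0,0],[0,0,0]],
  [-0.44,[0.14,0,0],[0,0,0]],
  [-0.44,[0.148,0,0],[0,0,0]],
  [-0.44,[0.154,0,0],[0,0,0]],
  [-0.44,[0.158,0,0],[0,0,0]],
  [-0.44,[0.16,0,0],[0,0,0]],
])

```text
time: 5.15
eef_pos: [613.4, 69.6, 2.4]
tcp_rot: [0.0, 0.54, 0.842, 0.0]
wrist_force: [0.5, -1.1, 0.2]
opening: 24.1
gripper_force: 0.0
```

```bash
python3 - <<'E'
from h import *
to(tw(-10,30)-24.4*np.array([-.414,.910]),2,[-.414,.910])
im=shot("top",'t2.png'); shot("scene",'s2.png')
cv2.imwrite('pics/t2b.png',cv2.resize(im[90:330,60:380],None,fx=2.4,fy=2.4,interpolation=cv2.INTER_CUBIC))
E
```

```text
tcp [613.4  69.6   2.4] F [ 0.5 -1.1  0.2] open 24.1 t 5.15 shift [0.2096 0.     0.0004] turn [ 0.  -0.   0.2]
```

View pics/t2b.png

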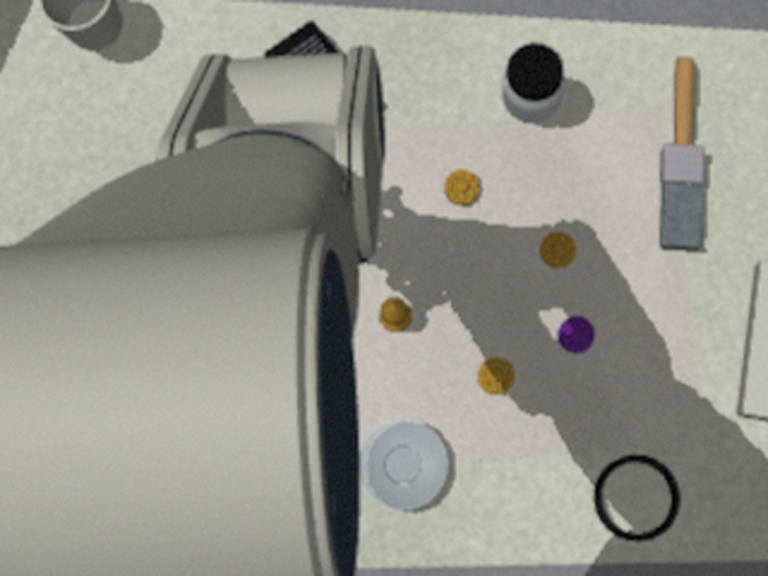

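Rosette1 is still at (462,187) in the crop, so the tips passed over it: partly open, they stand well above the TCP. I'll check that in the side view.

```bash
python3 - <<'E'
from h import *
im=cv2.imread('pics/s2.png'); print(proj("scene",[613.4,69.6,2.4]))
u,v=proj("scene",[613.4,69.6,2.4]).astype(int)
c=im[v-90:v+40,u-80:u+80].copy(); c=cv2.resize(c,None,fx=4,fy=4,interpolation=cv2.INTER_CUBIC); c=cv2.convertScaleAbs(c,alpha=1.8,beta=20)
cv2.circle(c,(320,360),4,(0,0,255),1); cv2.imwrite('pics/s2c.png',c)
E
```

```text
[306.16227382 208.56223273]
```

View pics/s2c.png

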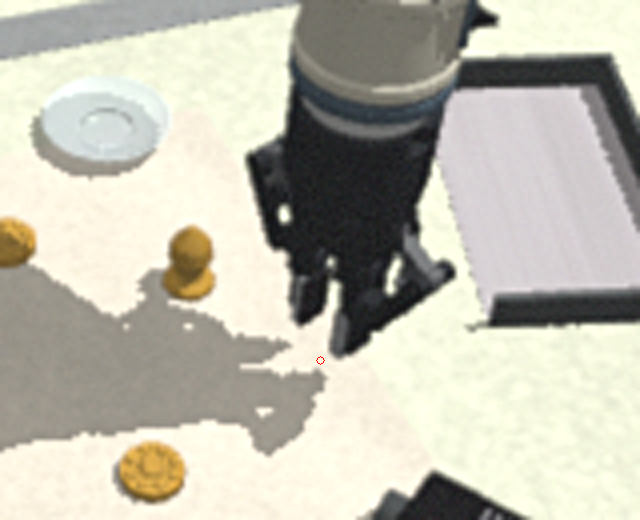

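The tips hang roughly 12–15 mm above the bench. I'll lift, go back behind rosette1 and lower until I feel contact.

Emit:
move_arm([
  [-0.44,[0,0,-0.03],[0,0,0]],
  [-0.44,[-0.04,0,-0.03],[0,0,0]],
  [-0.44,[-0.08,0,-0.03],[0,0,0]],
  [-0.44,[-0.12,0,-0.03],[0,0,0]],
  [-0.44,[-0.15,0,-0.03],[0,0,0]],
  [-0.44,[-0.165,0,-0.03],[0,0,0]],
  [-0.44,[-0.165,0,-0.03],[0,0,0]],
  [-0.44,[-0.165,0,-0.01],[0,0,0]],
  [-0.44,[-0.165,0,0],[0,0,0]],
  [-0.44,[-0.165,0,0.002],[0,0,0]],
  [-0.44,[-0.165,0,0.003],[0,0,0]],
  [-0.44,[-0.165,0,0.004],[0,0,0]],
  [-0.44,[-0.165,0,0.005],[0,0,0]],
  [-0.44,[-0.165,0,0.005],[0,0,0]],
])

```text
time: 6.65
eef_pos: [682.5, -80.6, -2.2]
tcp_rot: [0.0, 0.54, 0.842, 0.0]
wrist_force: [-0.5, -0.6, 0.1]
opening: 24.0
gripper_force: 0.0
```

Emit:
move_arm([
  [-0.44,[0,0,0.001],[0,0,0]],
  [-0.44,[0,0,0.002],[0,0,0]],
  [-0.44,[0,0,0.002],[0,0,0]],
])

```text
time: 6.95
eef_pos: [682.1, -80.8, -4.7]
tcp_rot: [-0.0, 0.54, 0.841, -0.0]
wrist_force: [-0.7, -0.1, -0.8]
opening: 23.7
gripper_force: 0.0
```

Emit:
move_arm([
  [-0.44,[0,0,0.001],[0,0,0]],
  [-0.44,[0,0,0.002],[0,0,0]],
  [-0.44,[0,0,0.002],[0,0,0]],
])

```text
time: 7.25
eef_pos: [682.1, -80.7, -6.8]
tcp_rot: [-0.0, 0.54, 0.842, -0.0]
wrist_force: [0.5, -0.1, 0.8]
opening: 23.7
gripper_force: 0.0
```

Emit:
move_arm([
  [-0.44,[0,0,0.001],[0,0,0]],
  [-0.44,[0,0,0.001],[0,0,0]],
])

```text
time: 7.45
eef_pos: [682.1, -80.7, -7.7]
tcp_rot: [-0.0, 0.54, 0.842, -0.0]
wrist_force: [-0.5, 0.3, -0.1]
opening: 24.0
gripper_force: 0.0
```

Emit:
move_arm([
  [-0.44,[0,0,0.001],[0,0,0]],
  [-0.44,[0,0,0.001],[0,0,0]],
])

```text
time: 7.65
eef_pos: [682.2, -80.7, -8.7]
tcp_rot: [-0.0, 0.54, 0.842, -0.0]
wrist_force: [0.3, -0.5, 0.3]
opening: 23.6
gripper_force: 0.0
```

Emit:
move_arm([
  [-0.44,[0,0,0.001],[0,0,0]],
  [-0.44,[0,0,0.001],[0,0,0]],
])

```text
time: 7.85
eef_pos: [682.2, -80.7, -9.7]
tcp_rot: [-0.0, 0.54, 0.842, -0.0]
wrist_force: [-0.5, 0.4, 0.1]
opening: 23.8
gripper_force: 0.0
```

Emit:
move_arm([
  [-0.44,[0,0,0.001],[0,0,0]],
  [-0.44,[0,0,0.001],[0,0,0]],
])

```text
time: 8.05
eef_pos: [682.1, -80.7, -10.7]
tcp_rot: [-0.0, 0.54, 0.842, -0.0]
wrist_force: [-0.2, -0.4, -0.1]
opening: 24.0
gripper_force: 0.0
```

Emit:
move_arm([
  [-0.44,[0,0,0.001],[0,0,0]],
  [-0.44,[0,0,0.001],[0,0,0]],
])

```text
time: 8.25
eef_pos: [682.1, -80.7, -11.7]
tcp_rot: [-0.0, 0.54, 0.842, -0.0]
wrist_force: [0.1, -0.7, -0.3]
opening: 23.4
gripper_force: 0.0
```

```bash
python3 - <<'E'
from h import *
s=arm.observe(); print(s["eef_pos"],s["joint_torque"])
im=shot("scene",'s3.png'); 
u,v=proj("scene",[682,-80.7,0]).astype(int); print(u,v)
c=im[v-60:v+40,u-60:u+60].copy(); c=cv2.resize(c,None,fx=5,fy=5,interpolation=cv2.INTER_CUBIC); c=cv2.convertScaleAbs(c,alpha=1.8,beta=20)
cv2.circle(c,(300,300),4,(0,0,255),1); cv2.imwrite('pics/s3c.png',c)
E
```

```text
[682.13479874 -80.704237   -11.69895726] [-2.09516758e-03 -6.81047487e+01 -2.08527768e+01 -2.28709962e-05
 -2.32164678e-02  2.42468155e-05]
250 246
```

View pics/s3c.png

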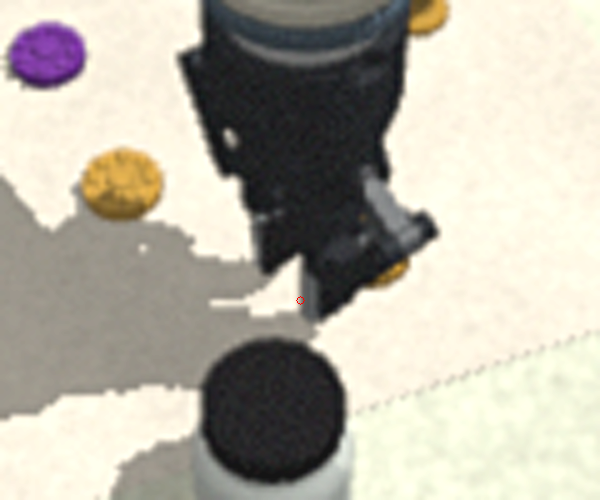

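The tips now nearly meet their shadow at the bench (crop (265,272) and (312,320)), so this is the right height. Pushing again.

Emit:
move_arm([
  [-0.44,[0.006,0,0],[0,0,0]],
  [-0.44,[0.012,0,0],[0,0,0]],
  [-0.44,[0.018,0,0],[0,0,0]],
  [-0.44,[0.024,0,0],[0,0,0]],
  [-0.44,[0.03,0,0],[0,0,0]],
  [-0.44,[0.04,0,0],[0,0,0]],
  [-0.44,[0.05,0,0],[0,0,0]],
  [-0.44,[0.06,0,0],[0,0,0]],
  [-0.44,[0.07,0,0],[0,0,0]],
  [-0.44,[0.08,0,0],[0,0,0]],
  [-0.44,[0.09,0,0],[0,0,0]],
  [-0.44,[0.1,0,0],[0,0,0]],
  [-0.44,[0.11,0,0],[0,0,0]],
  [-0.44,[0.12,0,0],[0,0,0]],
  [-0.44,[0.13,0,0],[0,0,0]],
  [-0.44,[0.14,0,0],[0,0,0]],
  [-0.44,[0.148,0,0],[0,0,0]],
  [-0.44,[0.154,0,0],[0,0,0]],
  [-0.44,[0.158,0,0],[0,0,0]],
  [-0.44,[0.16,0,0],[0,0,0]],
])

```text
time: 10.3
eef_pos: [615.5, 65.1, -11.6]
tcp_rot: [0.0, 0.54, 0.842, 0.0]
wrist_force: [0.0, 0.1, -0.5]
opening: 24.4
gripper_force: 0.0
```

```bash
cat >> h.py <<'E'
def brass(n,f):
    im=shot(n,f); hsv=cv2.cvtColor(im,cv2.COLOR_BGR2HSV)
    for nm,lo,hi in(("brass",(12,130,25),(30,255,255)),("purple",(125,100,25),(160,255,255))):
        m=cv2.inRange(hsv,lo,hi); k,l,st,c=cv2.connectedComponentsWithStats(m)
        for i in range(1,k):
            p=ray(n,c[i],7)[:2]
            if 30<st[i,4]<400 and -250<p[1]<330 and 350<p[0]<720: print(n,nm,st[i,2:],"world",p.round(),"tray",wt(p))
E
python3 - <<'E'
from h import *
to(tw(-10,30)-24.4*np.array([-.414,.910]),-11.7,[-.414,.910])
brass("top",'t4.png');brass("scene",'s4.png')
E
```

```text
tcp [615.5  65.1 -11.6] F [ 0.   0.1 -0.5] open 24.4 t 10.3 shift [2.146e-01 0.000e+00 1.000e-04] turn [0.  0.  0.2]
top brass [ 14  14 155] world [666. -44.] tray [ 200.6 -261.5]
top brass [ 14  14 156] world [ 605. -140.] tray [ 159.4 -367.5]
top brass [ 12  13 129] world [534.  16.] tray [  59.7 -227.8]
top brass [ 15  14 167] world [478. -83.] tray [  23.9 -336.1]
top purple [ 14  15 165] world [ 521. -159.] tray [  80.9 -402.5]
scene brass [ 14  12 130] world [479. -85.] tray [  25.5 -338. ]
scene brass [ 12  18 166] world [525.  17.] tray [  50.4 -228.9]
scene brass [ 15  14 173] world [ 605. -143.] tray [ 160.5 -370. ]
scene brass [ 16  14 181] world [666. -47.] tray [ 201.4 -263.6]
scene purple [ 15  13 144] world [ 522. -162.] tray [  82.1 -404.9]
```

```bash
python3 - <<'E'
from h import *
o=np.array([250-60,246-60])
x=np.array([-.414,.910,0]);y=np.array([.91,.414,0]);t=np.array([682.1,-80.7,0])
for z in(0,10,20,30):
    print(z,[(((proj("scene",t+a*x+b*y+[0,0,z])-o)*5).round().astype(int)).tolist() for b in(-26,-12,12,26) for a in(-11,11)])
im=cv2.imread('pics/s4.png'); u,v=proj("scene",[615.5,65,0]).astype(int); 
c=im[v-80:v+40,u-80:u+80].copy(); c=cv2.convertScaleAbs(cv2.resize(c,None,fx=5,fy=5,interpolation=cv2.INTER_CUBIC),alpha=1.8,beta=30)
t=np.array([615.5,65.1,0])
for z,col in((0,(0,0,255)),(15,(255,0,0))):
  for b in(-12,12):
    for a in(-11,11):
      p=((proj("scene",t+a*x+b*y+[0,0,z])-[u-80,v-80])*5).astype(int); cv2.circle(c,p.tolist(),3,col,-1)
cv2.imwrite('pics/s4c.png',c)
E
```

```text
0 [[242, 277], [283, 251], [263, 298], [303, 272], [298, 336], [339, 308], [319, 358], [360, 330]]
10 [[242, 263], [283, 237], [262, 285], [303, 258], [298, 322], [339, 294], [320, 344], [361, 316]]
20 [[242, 249], [283, 223], [262, 271], [303, 244], [298, 308], [340, 281], [320, 330], [361, 302]]
30 [[241, 235], [283, 209], [262, 256], [304, 230], [299, 294], [340, 266], [320, 316], [362, 288]]
```

View pics/s4c.png

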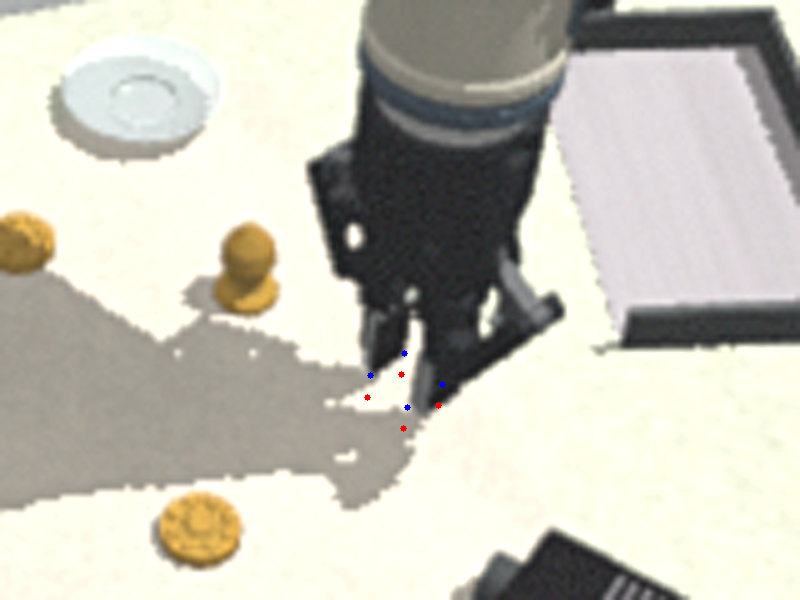

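The overlay shows the tips at z≈15 (blue marks) while the TCP reads −12. So they stand about 27 mm above the reported TCP. I'll go back behind rosette1 and lower by feel.

Emit:
move_arm([
  [-0.44,[0,0,-0.03],[0,0,0]],
  [-0.44,[-0.04,0,-0.03],[0,0,0]],
  [-0.44,[-0.08,0,-0.03],[0,0,0]],
  [-0.44,[-0.12,0,-0.03],[0,0,0]],
  [-0.44,[-0.15,0,-0.03],[0,0,0]],
  [-0.44,[-0.165,0,-0.03],[0,0,0]],
  [-0.44,[-0.165,0,-0.03],[0,0,0]],
  [-0.44,[-0.165,0,-0.01],[0,0,0]],
  [-0.44,[-0.165,0,0],[0,0,0]],
  [-0.44,[-0.165,0,0.002],[0,0,0]],
  [-0.44,[-0.165,0,0.004],[0,0,0]],
  [-0.44,[-0.165,0,0.005],[0,0,0]],
  [-0.44,[-0.165,0,0.005],[0,0,0]],
])

```text
time: 11.7
eef_pos: [684.5, -84.9, -16.4]
tcp_rot: [0.0, 0.54, 0.842, 0.0]
wrist_force: [-0.3, -0.0, -0.1]
opening: 23.8
gripper_force: 0.0
```

Emit:
move_arm([
  [-0.44,[0,0,0.001],[0,0,0]],
  [-0.44,[0,0,0.002],[0,0,0]],
])

```text
time: 11.9
eef_pos: [684.6, -85.3, -18.2]
tcp_rot: [0.0, 0.54, 0.842, 0.0]
wrist_force: [0.5, -1.0, -0.5]
opening: 23.8
gripper_force: 0.0
```

Emit:
move_arm([
  [-0.44,[0,0,0.001],[0,0,0]],
  [-0.44,[0,0,0.002],[0,0,0]],
])

```text
time: 12.1
eef_pos: [684.4, -85.3, -20.5]
tcp_rot: [0.0, 0.54, 0.842, 0.0]
wrist_force: [0.1, -0.6, -0.5]
opening: 23.9
gripper_force: 0.0
```

Emit:
move_arm([
  [-0.44,[0,0,0.001],[0,0,0]],
  [-0.44,[0,0,0.001],[0,0,0]],
])

```text
time: 12.3
eef_pos: [684.2, -85.3, -21.8]
tcp_rot: [-0.0, 0.54, 0.842, -0.0]
wrist_force: [0.3, 0.7, -0.4]
opening: 24.0
gripper_force: 0.0
```

Emit:
move_arm([
  [-0.44,[0,0,0.001],[0,0,0]],
  [-0.44,[0,0,0.001],[0,0,0]],
])

```text
time: 12.5
eef_pos: [684.2, -85.3, -22.7]
tcp_rot: [-0.0, 0.54, 0.842, -0.0]
wrist_force: [-0.4, -0.3, 0.1]
opening: 23.8
gripper_force: 0.0
```

Emit:
move_arm([
  [-0.44,[0,0,0.001],[0,0,0]],
  [-0.44,[0,0,0.001],[0,0,0]],
])

```text
time: 12.7
eef_pos: [684.2, -85.3, -23.7]
tcp_rot: [-0.0, 0.54, 0.842, -0.0]
wrist_force: [0.1, -1.5, -0.8]
opening: 24.0
gripper_force: 0.0
```

Emit:
move_arm([
  [-0.44,[0,0,0.001],[0,0,0]],
  [-0.44,[0,0,0.001],[0,0,0]],
])

```text
time: 12.9
eef_pos: [684.2, -85.2, -24.7]
tcp_rot: [-0.0, 0.54, 0.842, -0.0]
wrist_force: [0.4, 0.7, 0.3]
opening: 23.9
gripper_force: 0.0
```

Estimated tip height is now about 3 mm. A short trial push will show whether it engages.

Emit:
move_arm([
  [-0.44,[0.006,0,0],[0,0,0]],
  [-0.44,[0.012,0,0],[0,0,0]],
  [-0.44,[0.018,0,0],[0,0,0]],
  [-0.44,[0.024,0,0],[0,0,0]],
  [-0.44,[0.03,0,0],[0,0,0]],
  [-0.44,[0.036,0,0],[0,0,0]],
  [-0.44,[0.044,0,0],[0,0,0]],
  [-0.44,[0.052,0,0],[0,0,0]],
  [-0.44,[0.06,0,0],[0,0,0]],
  [-0.44,[0.06,0,0],[0,0,0]],
])

```text
time: 13.9
eef_pos: [658.6, -29.5, -24.7]
tcp_rot: [-0.0, 0.54, 0.842, -0.0]
wrist_force: [-0.5, -0.5, -0.4]
opening: 24.0
gripper_force: 0.0
```

```bash
python3 - <<'E'
from h import *
to(tw(-10,30)-24.4*np.array([-.414,.910]),-24.7,[-.414,.910])
brass("top",'t5.png');brass("scene",'s5.png')
E
```

```text
tcp [658.6 -29.5 -24.7] F [-0.5 -0.5 -0.4] open 24.0 t 13.9 shift [3.186e-01 5.000e-04 2.000e-04] turn [-0.  -0.   0.2]
top brass [ 11  14 130] world [ 604. -143.] tray [ 159.7 -369.9]
top purple [ 14  15 166] world [ 521. -159.] tray [  80.8 -402.5]
scene brass [ 14  11 128] world [478. -86.] tray [  24.8 -338.3]
scene brass [ 15  14 170] world [ 606. -143.] tray [ 160.8 -370.1]
scene purple [ 15  13 142] world [ 522. -162.] tray [  82.3 -404.8]
```

```bash
python3 - <<'E'
from h import *
im=cv2.imread('pics/s5.png'); u,v=proj("scene",[658,-20,0]).astype(int); 
c=cv2.convertScaleAbs(cv2.resize(im[v-60:v+40,u-70:u+70],None,fx=5,fy=5,interpolation=cv2.INTER_CUBIC),alpha=1.8,beta=30)
cv2.imwrite('pics/s5c.png',c); print((proj("scene",[648,-7,7])-[u-70,v-60])*5,(proj("scene",[665,-45,7])-[u-70,v-60])*5)
E
```

```text
[374.10172151 267.23140501] [301.28078498 314.90465561]
```

View pics/s5c.png

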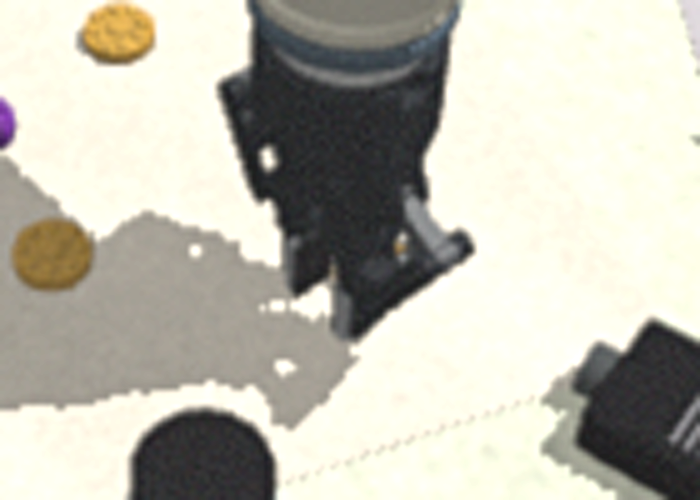

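Rosette1 has left its old spot (301,315) and is ahead of the fingers, with a speck of brass showing at (402,245). Before entering the tray I'll check how low the outer knuckle hangs.

```bash
python3 - <<'E'
from h import *
from scipy.optimize import least_squares as L
u,v=proj("scene",[658,-20,0]).astype(int); t=np.array([658.6,-29.5,0]);x=np.array([-.414,.910,0]);y=np.array([.91,.414,0])
for px in((470,252),(350,338),(295,297)):
  for a in(-11,11):
    r=L(lambda s:proj("scene",t+a*x+s[0]*y+[0,0,s[1]])-[u-70+px[0]/5,v-60+px[1]/5],[20,10]); print(px,a,r.x.round(1))
E
```

```text
(470, 252) -11 [ 81.7 127.7]
(470, 252) 11 [63.5 92.1]
(350, 338) -11 [24.2 12. ]
(350, 338) 11 [  2.4 -30.8]
(295, 297) -11 [-11.5   3.7]
(295, 297) 11 [-35.5 -39.6]
```

Emit:
move_arm([
  [-0.44,[0.005,0,0],[0,0,0]],
  [-0.44,[0.012,0,0],[0,0,0]],
  [-0.44,[0.02,0,0],[0,0,0]],
  [-0.44,[0.03,0,0],[0,0,0]],
  [-0.44,[0.04,0,0],[0,0,0]],
  [-0.44,[0.05,0,0],[0,0,0]],
  [-0.44,[0.06,0,0],[0,0,0]],
  [-0.44,[0.07,0,0],[0,0,0]],
  [-0.44,[0.08,0,0],[0,0,0]],
  [-0.44,[0.09,0,0],[0,0,0]],
  [-0.44,[0.1,0,0],[0,0,0]],
  [-0.44,[0.11,0,0],[0,0,0]],
  [-0.44,[0.12,0,0],[0,0,0]],
  [-0.44,[0.13,0,0],[0,0,0]],
  [-0.44,[0.14,0,0],[0,0,0]],
  [-0.44,[0.15,0,0],[0,0,0]],
  [-0.44,[0.16,0,0],[0,0,0]],
  [-0.44,[0.165,0,0],[0,0,0]],
  [-0.44,[0.169,0,0],[0,0,0]],
  [-0.44,[0.17,0,0],[0,0,0]],
])

```text
time: 16.0
eef_pos: [588.4, 124.2, -24.6]
tcp_rot: [-0.0, 0.54, 0.842, -0.0]
wrist_force: [-0.2, -0.0, 0.1]
opening: 23.8
gripper_force: 0.3
```

Emit:
move_arm([
  [-0.44,[0.005,0,0],[0,0,0]],
  [-0.44,[0.012,0,0],[0,0,0]],
  [-0.44,[0.02,0,0],[0,0,0]],
  [-0.44,[0.03,0,0],[0,0,0]],
  [-0.44,[0.04,0,0],[0,0,0]],
  [-0.44,[0.05,0,0],[0,0,0]],
  [-0.44,[0.06,0,0],[0,0,0]],
  [-0.44,[0.07,0,0],[0,0,0]],
  [-0.44,[0.08,0,0],[0,0,0]],
  [-0.44,[0.09,0,0],[0,0,0]],
  [-0.44,[0.1,0,0],[0,0,0]],
  [-0.44,[0.11,0,0],[0,0,0]],
  [-0.44,[0.12,0,0],[0,0,0]],
  [-0.44,[0.13,0,0],[0,0,0]],
  [-0.44,[0.138,0,0],[0,0,0]],
  [-0.44,[0.144,0,0],[0,0,0]],
  [-0.44,[0.148,0,0],[0,0,0]],
  [-0.44,[0.148,0,0],[0,0,0]],
  [-0.44,[0.14,0,0],[0,0,0]],
  [-0.44,[0.13,0,0],[0,0,0]],
])

```text
time: 18.0
eef_pos: [534.7, 241.5, -24.6]
tcp_rot: [0.0, 0.54, 0.842, -0.0]
wrist_force: [0.3, 0.0, 0.3]
opening: 23.8
gripper_force: 0.0
```

Emit:
move_arm([
  [-0.44,[0,0,-0.04],[0,0,0]],
  [-0.44,[0,0,-0.08],[0,0,0]],
  [-0.44,[-0.02,0,-0.12],[0,0,0]],
  [-0.44,[-0.07,0,-0.12],[0,0,0]],
  [-0.44,[-0.12,0,-0.12],[0,0,0]],
  [-0.44,[-0.17,0,-0.12],[0,0,0]],
  [-0.44,[-0.2,0,-0.12],[0,0,0]],
  [-0.44,[-0.2,0,-0.12],[0,0,0]],
])

```text
time: 18.8
eef_pos: [619.5, 55.3, 95.6]
tcp_rot: [0.001, 0.543, 0.84, 0.0]
wrist_force: [-0.4, 0.1, -0.4]
opening: 24.0
gripper_force: 0.0
```

```bash
python3 - <<'E'
from h import *
brass("scene",'s6.png');brass("top",'t6.png')
plan(np.array([477.5,-84.5]),tw(-60,0),50)
E
```

```text
scene brass [ 14  11 120] world [518. 279.] tray [-7.7 27.4]
scene brass [ 14  11 127] world [479. -86.] tray [  24.9 -338.2]
scene brass [ 12  18 165] world [525.  17.] tray [  50.3 -228.8]
scene brass [ 15  14 172] world [ 605. -143.] tray [ 160.6 -369.9]
scene purple [ 15  13 145] world [ 522. -162.] tray [  82.2 -404.8]
top brass [ 14  14 157] world [ 605. -140.] tray [ 159.4 -367.4]
top brass [ 12  13 129] world [534.  16.] tray [  59.7 -227.8]
top brass [ 15  15 168] world [478. -83.] tray [  24.1 -336.2]
top purple [ 14  15 167] world [ 521. -159.] tray [  80.8 -402.5]
tcp [617.6  58.6  95.2] F [-0.2 -0.1  0.5] open 24.0 t 18.9 shift [-0.104  -0.1993  0.0453] turn [-0.  -0.  21.7]
travel for tool 357.2 pts [  23.7 -337.4] [-60.  -0.]
```

Rosette1 sits inside the tray at tray coordinates (−8, 27). Now rosette3.

Emit:
move_arm([
  [-0.44,[-0.03,-0.04,0],[0,0,8]],
  [-0.44,[-0.05,-0.08,0],[0,0,15]],
  [-0.44,[-0.07,-0.12,0],[0,0,22]],
  [-0.44,[-0.09,-0.16,0],[0,0,22]],
  [-0.44,[-0.104,-0.199,0],[0,0,22]],
  [-0.44,[-0.104,-0.199,0],[0,0,22]],
  [-0.44,[-0.104,-0.199,0.02],[0,0,22]],
  [-0.44,[-0.104,-0.199,0.045],[0,0,22]],
  [-0.44,[-0.104,-0.199,0.045],[0,0,22]],
  [-0.44,[-0.104,-0.199,0.045],[0,0,22]],
])

```text
time: 19.9
eef_pos: [480.0, -116.2, 50.4]
tcp_rot: [-0.001, 0.69, 0.723, -0.0]
wrist_force: [0.1, -0.3, -0.3]
opening: 24.2
gripper_force: 0.0
```

```bash
python3 - <<'E'
from h import *
plan(np.array([477.5,-84.5]),tw(-60,0),-24.7)
E
```

```text
tcp [ 480.  -116.2   50.4] F [ 0.1 -0.3 -0.3] open 24.2 t 19.9 shift [-0.0022 -0.0009  0.0751] turn [-0.1 -0.  -0. ]
travel for tool 357.2 pts [  23.7 -337.4] [-60.  -0.]
```

Emit:
move_arm([
  [-0.44,[-0.004,-0.001,0.02],[0,0,0]],
  [-0.44,[-0.004,-0.001,0.045],[0,0,0]],
  [-0.44,[-0.004,-0.001,0.06],[0,0,0]],
  [-0.44,[-0.004,-0.001,0.068],[0,0,0]],
  [-0.44,[-0.004,-0.001,0.072],[0,0,0]],
  [-0.44,[-0.004,-0.001,0.074],[0,0,0]],
  [-0.44,[-0.004,-0.001,0.075],[0,0,0]],
  [-0.44,[-0.004,-0.001,0.075],[0,0,0]],
])

```text
time: 20.7
eef_pos: [479.7, -121.3, -24.1]
tcp_rot: [0.0, 0.691, 0.723, 0.0]
wrist_force: [-0.2, 0.9, 0.2]
opening: 23.8
gripper_force: 0.0
```

Emit:
move_arm([
  [-0.44,[0.005,0,0],[0,0,0]],
  [-0.44,[0.01,0,0],[0,0,0]],
  [-0.44,[0.015,0,0],[0,0,0]],
  [-0.44,[0.022,0,0],[0,0,0]],
  [-0.44,[0.03,0,0],[0,0,0]],
  [-0.44,[0.04,0,0],[0,0,0]],
  [-0.44,[0.05,0,0],[0,0,0]],
  [-0.44,[0.06,0,0],[0,0,0]],
  [-0.44,[0.07,0,0],[0,0,0]],
  [-0.44,[0.08,0,0],[0,0,0]],
  [-0.44,[0.09,0,0],[0,0,0]],
  [-0.44,[0.1,0,0],[0,0,0]],
  [-0.44,[0.11,0,0],[0,0,0]],
  [-0.44,[0.12,0,0],[0,0,0]],
  [-0.44,[0.13,0,0],[0,0,0]],
  [-0.44,[0.14,0,0],[0,0,0]],
  [-0.44,[0.15,0,0],[0,0,0]],
  [-0.44,[0.16,0,0],[0,0,0]],
  [-0.44,[0.168,0,0],[0,0,0]],
  [-0.44,[0.17,0,0],[0,0,0]],
])

```text
time: 22.7
eef_pos: [471.4, 49.5, -24.6]
tcp_rot: [-0.0, 0.691, 0.723, -0.0]
wrist_force: [0.9, -1.4, 1.8]
opening: 24.0
gripper_force: 0.5
```

```bash
python3 - <<'E'
from h import *
brass("scene",'s7.png');brass("top",'t7.png')
d=tw(-60,0)-[477.5,-84.5]; d/=np.linalg.norm(d); to(tw(-60,0)-24.4*d,-24.7,d)
E
```

```text
scene brass [ 14  11 120] world [518. 279.] tray [-7.7 27.4]
scene brass [ 9  9 54] world [478.  76.] tray [  -7.  -179.9]
scene brass [ 12  18 170] world [524.  17.] tray [  49.8 -229. ]
scene brass [ 16  14 170] world [ 605. -143.] tray [ 160.5 -370.1]
scene purple [ 15  12 142] world [ 521. -162.] tray [  81.8 -405. ]
top brass [ 15  14 159] world [ 605. -141.] tray [ 159.7 -367.9]
top brass [15  8 96] world [523. 284.] tray [-3.4 32.5]
top purple [ 15  15 174] world [ 521. -160.] tray [  81.  -403.1]
tcp [471.5  49.  -24.6] F [ 0.6  0.1 -0.5] open 23.8 t 22.8 shift [ 1.896e-01 -4.000e-04  1.000e-04] turn [-0.  -0.  -0.1]
```

Rosette3 is travelling with the fingers and the finial hasn't moved.

Emit:
move_arm([
  [-0.44,[0.005,0,0],[0,0,0]],
  [-0.44,[0.012,0,0],[0,0,0]],
  [-0.44,[0.022,0,0],[0,0,0]],
  [-0.44,[0.034,0,0],[0,0,0]],
  [-0.44,[0.046,0,0],[0,0,0]],
  [-0.44,[0.058,0,0],[0,0,0]],
  [-0.44,[0.07,0,0],[0,0,0]],
  [-0.44,[0.082,0,0],[0,0,0]],
  [-0.44,[0.094,0,0],[0,0,0]],
  [-0.44,[0.106,0,0],[0,0,0]],
  [-0.44,[0.118,0,0],[0,0,0]],
  [-0.44,[0.13,0,0],[0,0,0]],
  [-0.44,[0.142,0,0],[0,0,0]],
  [-0.44,[0.154,0,0],[0,0,0]],
  [-0.44,[0.166,0,0],[0,0,0]],
  [-0.44,[0.176,0,0],[0,0,0]],
  [-0.44,[0.184,0,0],[0,0,0]],
  [-0.44,[0.19,0,0],[0,0,0]],
  [-0.44,[0.19,0,0],[0,0,0]],
  [-0.44,[0.175,0,0],[0,0,0]],
])

```text
time: 24.8
eef_pos: [464.0, 224.2, -24.5]
tcp_rot: [0.0, 0.69, 0.724, 0.001]
wrist_force: [0.7, 0.3, 0.5]
opening: 23.9
gripper_force: 0.0
```

Emit:
move_arm([
  [-0.44,[0,0,-0.04],[0,0,0]],
  [-0.44,[0,0,-0.08],[0,0,0]],
  [-0.44,[0,0,-0.12],[0,0,0]],
  [-0.44,[-0.04,0,-0.12],[0,0,0]],
  [-0.44,[-0.09,0,-0.12],[0,0,0]],
  [-0.44,[-0.14,0,-0.12],[0,0,0]],
  [-0.44,[-0.19,0,-0.12],[0,0,0]],
  [-0.44,[-0.24,0,-0.12],[0,0,0]],
  [-0.44,[-0.24,0,-0.12],[0,0,0]],
])

```text
time: 25.7
eef_pos: [473.9, -22.4, 95.5]
tcp_rot: [0.0, 0.693, 0.72, -0.0]
wrist_force: [0.7, 0.4, 0.5]
opening: 24.0
gripper_force: 0.0
```

```bash
python3 - <<'E'
from h import *
brass("scene",'s8.png');brass("top",'t8.png')
plan(np.array([605,-142]),tw(110,-180),50)
E
```

```text
scene brass [ 14  11 107] world [463. 263.] tray [-57.9   0.4]
scene brass [ 14  11 120] world [518. 279.] tray [-7.4 27.4]
scene brass [ 12  18 166] world [525.  17.] tray [  50.4 -228.9]
scene brass [ 15  14 171] world [ 605. -143.] tray [ 160.4 -370. ]
scene purple [ 15  12 144] world [ 521. -162.] tray [  81.6 -404.8]
top brass [ 15  14 159] world [ 605. -141.] tray [ 159.6 -367.7]
top brass [ 15  15 171] world [517. 283.] tray [-9.5 30.7]
top brass [ 15  14 173] world [462. 266.] tray [-59.7   3.1]
top purple [ 15  15 174] world [ 521. -160.] tray [  80.9 -403.1]
tcp [473.7 -18.5  95.3] F [ 0.4  0.1 -0.5] open 23.8 t 25.8 shift [-0.1628  0.1268  0.0452] turn [-0.  -0.  -1.2]
travel for tool 205.0 pts [ 160. -369.] [ 110.  -180.1]
```

Emit:
move_arm([
  [-0.44,[-0.04,0.03,0],[0,0,-1]],
  [-0.44,[-0.08,0.06,0],[0,0,-1]],
  [-0.44,[-0.12,0.09,0],[0,0,-1]],
  [-0.44,[-0.163,0.127,0],[0,0,-1]],
  [-0.44,[-0.163,0.127,0],[0,0,-1]],
  [-0.44,[-0.163,0.127,0.02],[0,0,-1]],
  [-0.44,[-0.163,0.127,0.045],[0,0,-1]],
  [-0.44,[-0.163,0.127,0.045],[0,0,-1]],
  [-0.44,[-0.163,0.127,0.045],[0,0,-1]],
])

```text
time: 26.7
eef_pos: [608.0, -171.9, 50.2]
tcp_rot: [-0.001, 0.684, 0.73, -0.0]
wrist_force: [0.5, -0.2, 0.7]
opening: 23.8
gripper_force: 0.0
```

```bash
python3 - <<'E'
from h import *
plan(np.array([605,-142]),tw(110,-180),-24.7)
E
```

```text
tcp [ 608.  -171.9   50.2] F [ 0.5 -0.2  0.7] open 23.8 t 26.7 shift [-0.004  -0.001   0.0749] turn [-0.1 -0.   0.1]
travel for tool 205.0 pts [ 160. -369.] [ 110.  -180.1]
```

Emit:
move_arm([
  [-0.44,[-0.006,-0.001,0.02],[0,0,0]],
  [-0.44,[-0.006,-0.001,0.045],[0,0,0]],
  [-0.44,[-0.006,-0.001,0.06],[0,0,0]],
  [-0.44,[-0.006,-0.001,0.068],[0,0,0]],
  [-0.44,[-0.006,-0.001,0.072],[0,0,0]],
  [-0.44,[-0.006,-0.001,0.074],[0,0,0]],
  [-0.44,[-0.006,-0.001,0.075],[0,0,0]],
  [-0.44,[-0.006,-0.001,0.075],[0,0,0]],
])

```text
time: 27.5
eef_pos: [608.6, -179.6, -24.0]
tcp_rot: [0.0, 0.684, 0.729, 0.0]
wrist_force: [0.2, 0.2, 0.1]
opening: 24.1
gripper_force: 0.0
```

Emit:
move_arm([
  [-0.44,[0.005,0,0],[0,0,0]],
  [-0.44,[0.01,0,0],[0,0,0]],
  [-0.44,[0.016,0,0],[0,0,0]],
  [-0.44,[0.024,0,0],[0,0,0]],
  [-0.44,[0.034,0,0],[0,0,0]],
  [-0.44,[0.046,0,0],[0,0,0]],
  [-0.44,[0.058,0,0],[0,0,0]],
  [-0.44,[0.07,0,0],[0,0,0]],
  [-0.44,[0.082,0,0],[0,0,0]],
  [-0.44,[0.094,0,0],[0,0,0]],
  [-0.44,[0.106,0,0],[0,0,0]],
  [-0.44,[0.118,0,0],[0,0,0]],
  [-0.44,[0.13,0,0],[0,0,0]],
  [-0.44,[0.142,0,0],[0,0,0]],
  [-0.44,[0.154,0,0],[0,0,0]],
  [-0.44,[0.166,0,0],[0,0,0]],
  [-0.44,[0.178,0,0],[0,0,0]],
  [-0.44,[0.19,0,0],[0,0,0]],
  [-0.44,[0.2,0,0],[0,0,0]],
  [-0.44,[0.206,0,0],[0,0,0]],
])

```text
time: 29.5
eef_pos: [595.1, 27.2, -24.6]
tcp_rot: [-0.0, 0.684, 0.729, -0.0]
wrist_force: [0.3, -0.9, 0.2]
opening: 23.9
gripper_force: 0.4
```

```bash
python3 - <<'E'
from h import *
brass("scene",'s9.png');brass("top",'t9.png')
s=arm.observe(); p=s["eef_pos"][:2]; q=s["tcp_rot"]; x=R.from_quat([q[1],q[2],q[3],q[0]]).as_matrix()[:2,0]
c=p+24.4*x; print("disc expected",wt(c))
d=tw(45,0)-c; d/=np.linalg.norm(d); to(c-24.4*d,-24.7,d); to(tw(45,0)-24.4*d,-24.7,d)
E
```

```text
scene brass [ 14  11 109] world [464. 263.] tray [-57.6   0.3]
scene brass [ 14  11 120] world [518. 279.] tray [-7.4 27.4]
scene brass [ 13  18 153] world [526.  15.] tray [  52.3 -229.8]
scene brass [10  6 35] world [606.  53.] tray [ 122.7 -177.2]
scene purple [ 15  13 145] world [ 522. -162.] tray [  82.1 -404.6]
top purple [ 14  15 165] world [ 521. -159.] tray [  81.  -402.4]
disc expected [ 111.  -181.5]
tcp [595.   27.  -24.6] F [-0.2 -0.7 -0.3] open 23.7 t 29.6 shift [0.0001 0.0022 0.0001] turn [-0.  -0.  -5.1]
tcp [595.   27.  -24.6] F [-0.2 -0.7 -0.3] open 23.7 t 29.6 shift [ 1.924e-01 -1.490e-02  1.000e-04] turn [-0.  -0.  -5.1]
```

Emit:
move_arm([
  [-0.44,[0.001,0.001,0],[0,0,-2.5]],
  [-0.44,[0.002,0.002,0],[0,0,-5]],
  [-0.44,[0.01,0.0013,0],[0,0,-5]],
  [-0.44,[0.02,0.0004,0],[0,0,-5]],
  [-0.44,[0.032,-0.0006,0],[0,0,-5]],
  [-0.44,[0.044,-0.0017,0],[0,0,-5]],
  [-0.44,[0.056,-0.0028,0],[0,0,-5]],
  [-0.44,[0.068,-0.0038,0],[0,0,-5]],
  [-0.44,[0.08,-0.0049,0],[0,0,-5]],
  [-0.44,[0.092,-0.006,0],[0,0,-5]],
  [-0.44,[0.104,-0.007,0],[0,0,-5]],
  [-0.44,[0.116,-0.0081,0],[0,0,-5]],
  [-0.44,[0.128,-0.0092,0],[0,0,-5]],
  [-0.44,[0.14,-0.0102,0],[0,0,-5]],
  [-0.44,[0.152,-0.0113,0],[0,0,-5]],
  [-0.44,[0.164,-0.0124,0],[0,0,-5]],
  [-0.44,[0.176,-0.0134,0],[0,0,-5]],
  [-0.44,[0.186,-0.0143,0],[0,0,-5]],
  [-0.44,[0.192,-0.0149,0],[0,0,-5]],
  [-0.44,[0.192,-0.0149,0],[0,0,-5]],
])

```text
time: 31.6
eef_pos: [568.2, 217.7, -24.5]
tcp_rot: [0.0, 0.652, 0.758, 0.0]
wrist_force: [0.2, -0.3, -0.8]
opening: 23.7
gripper_force: 0.0
```

Emit:
move_arm([
  [-0.44,[-0.015,0,0],[0,0,0]],
  [-0.44,[-0.02,0,0],[0,0,0]],
  [-0.44,[-0.02,0,-0.04],[0,0,0]],
  [-0.44,[-0.02,0,-0.08],[0,0,0]],
  [-0.44,[-0.02,0,-0.12],[0,0,0]],
  [-0.44,[-0.05,0,-0.16],[0,0,0]],
  [-0.44,[-0.1,0,-0.2],[0,0,0]],
  [-0.44,[-0.15,0,-0.22],[0,0,0]],
  [-0.44,[-0.2,0,-0.22],[0,0,0]],
  [-0.44,[-0.25,0,-0.22],[0,0,0]],
  [-0.44,[-0.3,0,-0.22],[0,0,0]],
  [-0.44,[-0.35,0,-0.22],[0,0,0]],
  [-0.44,[-0.4,0,-0.22],[0,0,0]],
  [-0.44,[-0.4,0,-0.22],[0,0,0]],
])

```text
time: 33.0
eef_pos: [627.6, -184.6, 195.4]
tcp_rot: [0.001, 0.654, 0.756, -0.0]
wrist_force: [-1.0, -0.9, -0.6]
opening: 23.9
gripper_force: 0.0
```

```bash
python3 - <<'E'
from h import *
brass("scene",'s10.png');brass("top",'t10.png')
a=cv2.imread('pics/top0.png');b=cv2.imread('pics/t10.png')
cv2.imwrite('pics/fin.png',cv2.resize(b,(800,600)))
E
```

```text
scene brass [ 14  11 108] world [463. 263.] tray [-57.8   0.3]
scene brass [ 14  11 119] world [518. 279.] tray [-7.6 27.5]
scene brass [ 12  18 166] world [525.  17.] tray [  50.4 -228.9]
scene brass [ 15  11 129] world [566. 241.] tray [47.2 -1.1]
scene purple [ 15  12 142] world [ 521. -162.] tray [  81.8 -405. ]
top brass [ 15  15 164] world [565. 244.] tray [45.   2.1]
top brass [ 12  13 128] world [534.  16.] tray [  59.7 -227.7]
top brass [ 15  15 171] world [517. 283.] tray [-9.5 30.7]
top brass [ 15  14 173] world [462. 266.] tray [-59.7   3.1]
```

View pics/fin.png

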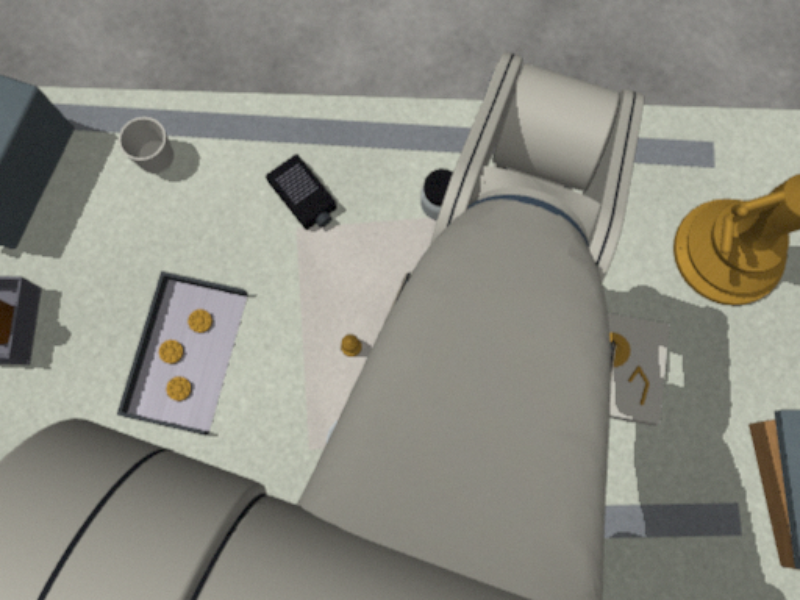

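The final view shows all three rosettes well inside the tray, at (200,320), (171,351) and (178,388). The finial is unmoved at (350,345), and the arm is clear.

```bash
python3 -c "
from rig import arm
print(arm.job_done())"
```

```text
the job is handed in; nothing more can be done
None
```

I swept all three rosettes fully inside the tray and handed the job in at about 33 s; the finial and purple disc measured unmoved, though the arm hid the dish and ring in the last top view so I didn't recheck those two.

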